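Snap the lid onto a new sharps tub

ROBOT

A 6-joint arm with a two-finger parallel gripper is mounted at the origin on a cart in front of the work surface, level with it; the furniture and walls round the work are solid. World frame = base frame: x ahead of the robot, y to its left, z up, the work surface at z = 0. Lengths are in m, angles in degrees, forces in N, time in s.
With the tool pointing down it reaches from about 0.4 to 0.925 m from the base axis. Payload 12.5 kg.
Tool frame: the origin (TCP) lies midway between the tips of the shut fingers; the grasp point (between the pads) lies 19 mm behind it; x points along the fingers, y is the direction in which the jaws open and shut, and the axes are right-handed (so a half turn about x gives the same grasp; the last joint's range is limited). The gripper opens to 95 mm and grips with 3 to 60 N. Pads are 20 mm wide; open, the fingers measure 119 mm over their backs; the gripper's body (75 mm by 180 mm) begins 59 mm behind the grasp point.
Start: joints at [-6.05, 28.126, 89.318, -0, 62.55, -6.05], TCP at [0.625, 0, 0.215] pointing down, gripper open.
Joint ranges: [-177.58, 177.58], [-47.91, 125.51], [2.72, 160], [-65.01, 245.01], [3.68, 167.84], [-153.87, 153.87]. Speed limits (degrees/s): [127.2, 127.2, 159.86, 180, 180, 180].

INTERFACE

Orientations are given as a 3x3 rotation matrix whose columns are the frame's x, y, z axes.
In Python, from bench import get_obs, camera, calibration, sign_off gives the robot as it stands. The module is installed in compiled form; this text tells all that it offers.
- The arm moves only by the tool servo_tool, never from a script. Its argument "increments" is a list of rows, each a list of 2 entries, a list of its own where there are three numbers: the shift along the tool's x, y, z in cm, then the turn about the tool's x in degrees. In form: [[[x, y, z], roll], ...]. A call has 1 to 10 rows; each row is the pose to reach, as a shift and turn from the pose measured when the call began, along the tool's axes at that moment; what a row does not reach only later rows make up. A row lasts 1/8 s, in which the tool goes at most 62.5 mm and 10.7 degrees, less where a joint would pass 70% of its speed; a pose out of reach is approached as far as the arm can. A call with a gripper value outside its range is refused whole. "hand" is the opening, from -1 (shut) to 1 (fully open), so that 0 is half open, set as the call begins (left out, the last holds). The fingers move at their own pace and stop on an object; "squeeze" is the grip in N (left out, the last holds). Time passes only in rows, so rows that repeat a pose let the fingers close. It gives the time, the measured TCP pose, the force and the opening at its end, in the units of the state.
- get_obs(): the state, without advancing time (a new reading comes with each control period).
- camera(name): name is "scene" or "side" or "wrist"; returns the picture (384x512x3 uint8, red, green, blue); there is no depth.
- calibration(name): a dict with "fx", "fy", "cx", "cy" (pixels), "rvec" (rotation vector, rad) and "tvec" (3), from world to camera coordinates, as OpenCV has them. Camera axes: x right, y down, z forward; pixel columns grow to the right and rows downward; lengths in m; the calibration is good to about 2 mm. A picture is of the moment at which its call begins: read the wrist's pose just before it. calibration takes no time and is no camera call; for the wrist camera it gives the pose at the moment of the call.
- sign_off(): hands the job in, once; it reports no verdict.
The state is a dict: "clock": time; "joint_pos": joint angles; "qd": joint speeds; "tau": joint torques, N m; "ee_pos": TCP position; "tcp_rot": TCP orientation; "wrist_force": force on the tool from outside, world axes, zero at the start; "wrist_torque": the same for the moment, N m; "opening": finger opening in m.
Only numpy, scipy, OpenCV 4.12 (cv2) and the standard library are available. Lean on these libraries where they do the work, as an engineer would, in place of code of your own. Each camera call takes 0.05 s, during which the arm holds its last target.

TASK

The lid of the new round sharps tub has only been laid on top. Press its rim down with the fingertips, one ear after another, until all three sections have clicked and the lid sits flat on the rim all round. Do not lift the lid or force it, and leave everything round it where it stands.

Things in the scene. Friction and masses are not known exactly. Their poses are not given: they have to be found in the camera images.
- sharps_tub: Round sharps tub fixed in a low grey bench holder (140 mm across, 24 mm high). Origin at the centre of the underside, on the worktop, z up; rim radius 60 mm, rim 105 mm up. Three snap tongues on its collar, in the directions 0 (its x axis), +120 and -120 degrees, each with an outward hook on which the lid rests at the start; any yaw. A centrifuge with its lid up, 250 mm high, stands to its right.
- tub_lid: Stiff white round lid, laid on the tub but not snapped on: disc 128 mm across, 4 mm thick, three ears reaching 72 mm from the centre, each 34 mm wide, one over each tongue; round collar (72 mm across, 16 mm high) with a shut flap in the middle. Origin at the centre of its underside, z up, yaw as the tub. Underside 114 mm above the worktop at the start, 105 mm when home; pressing one ear raises the far side 3 mm.
- tongue_a (a joint): Snap tongue under ear a, rad: 0 = sprung out at rest, grows to about 0.1 while the lid pushes it inward, and springs back to 0 when that section has clicked home (it also reads 0 while the lid still rests on top of it).
- tongue_b (a joint): The same for ear b.
- tongue_c (a joint): The same for ear c.
- ear_a (a point): Middle of the top of ear a, where a thumb presses: 62 mm from the lid's centre in direction 0 degrees of the lid's frame, 4 mm above its underside; flat area 24 mm radially by 34 mm. 118 mm above the worktop at the start, 109 mm when home. Pressed straight down it gives way at about 6 to 10 N, clicks, then stands firm on the rim.
- ear_b (a point): Middle of the top of ear b, where a thumb presses: 62 mm from the lid's centre in direction +120 degrees of the lid's frame, 4 mm above its underside; flat area 24 mm radially by 34 mm. 118 mm above the worktop at the start, 109 mm when home. Pressed straight down it gives way at about 6 to 10 N, clicks, then stands firm on the rim.
- ear_c (a point): Middle of the top of ear c, where a thumb presses: 62 mm from the lid's centre in direction -120 degrees of the lid's frame, 4 mm above its underside; flat area 24 mm radially by 34 mm. 118 mm above the worktop at the start, 109 mm when home. Pressed straight down it gives way at about 6 to 10 N, clicks, then stands firm on the rim.
- specimen_cup_a: Specimen cup with screw lid, 62 mm across, 72 mm high, at the front left; loose bystander. Origin at the centre of the underside.
- specimen_cup_b: Specimen cup with screw lid, 62 mm across, 72 mm high, at the front, right of the tub; loose bystander. Origin at the centre of the underside.
- strip_vial_b: Test-strip vial with press cap, 42 mm across, 104 mm high, behind the tub; loose bystander. Origin at the centre of the underside.
- lancet_box: Small carton, 55 x 86 x 48 mm, behind the tub; loose bystander. Origin at the centre of the underside.
- glucose_meter: Hand-held meter lying flat, 93 x 52 x 20 mm, in front; loose bystander. Origin at the centre of the underside.
- lab_timer: Timer lying flat, 58 x 66 x 17 mm, in front; loose bystander. Origin at the centre of the underside.

How it is judged:
By the outcome, as a careful person would: the job done as asked, in the order asked, and still so for the second after the job is handed in, with the robot touching nothing.
It also fails if it takes over 56 s, if anything falls off the work surface, if the arm or the gripper's body presses on something with over 40 N, if the wrist force passes 120 N, or if a joint passes its speed limit or range.

## Working session

There is one attempt and no reset: what is moved stays moved. The work goes in short steps, Python scripts to look and compute and a tool call to move; the robot and the scene stay as the last step left them, time stands still between calls to the robot, and variables do not carry over. Pictures are saved under pics/ and viewed, and the job is handed in when it is done.

Besides the shell and the picture viewer there is one more tool, called after "Request:" in YAML: its name, and indented under it one key for each argument. servo_tool: Moves the arm, as the interface text tells. Its arguments: {"type":"object","properties":{"increments":{"type":"array","items":{"type":"array"}},"hand":{"type":"number"},"squeeze":{"type":"number"}},"required":["increments"]}

```bash
mkdir -p pics; cat > h.py <<'E'
import numpy as np,cv2
from bench import get_obs,camera,calibration
def snap(n,f):
    im=camera(n); cv2.imwrite('pics/'+f,im[:,:,::-1]); return im
def ray(c,u,v):
    R=cv2.Rodrigues(np.array(c['rvec'],float))[0];t=np.array(c['tvec'],float).ravel()
    d=R.T@np.array([(u-c['cx'])/c['fx'],(v-c['cy'])/c['fy'],1.]);return -R.T@t,d
def onz(c,u,v,z):
    o,d=ray(c,u,v);return o+d*(z-o[2])/d[2]
def proj(c,P):
    K=np.array([[c['fx'],0,c['cx']],[0,c['fy'],c['cy']],[0,0,1.]])
    return cv2.projectPoints(np.array(P,float).reshape(-1,1,3),np.array(c['rvec'],float),np.array(c['tvec'],float),K,None)[0].reshape(-1,2)
E
python3 - <<'E'
from h import *
o=get_obs();print(o)
for n in ['scene','side','wrist']:
    snap(n,n+'0.png');c=calibration(n);print(n,ray(c,256,192))
E
```

```text
{'clock': 0.0, 'joint_pos': array([-6.05051769e+00,  2.81644263e+01,  8.93507703e+01, -1.56813338e-03,
        6.25512676e+01, -6.04655456e+00]), 'qd': array([ 0.06647733,  0.039369  , -0.03052667,  0.02880615, -0.00634212,
        0.00810606]), 'tau': array([-9.52334158e-04, -6.12640929e+01, -2.58175153e+01,  6.92750537e-02,
        4.83079045e-02, -1.38641695e-05]), 'ee_pos': array([6.24740591e-01, 4.26698654e-05, 2.14054861e-01]), 'tcp_rot': array([[-1.15611565e-03,  9.99999330e-01, -5.65964079e-05],
       [ 9.81193185e-05, -5.64830081e-05, -9.99999994e-01],
       [-9.99999327e-01, -1.15612119e-03, -9.80539519e-05]]), 'wrist_force': array([-0.3855409 ,  0.08540625,  0.43052039]), 'wrist_torque': array([-0.01139669,  0.00738242, -0.03110576]), 'opening': 0.09541228936549222}
scene (array([ 0.10107855, -0.49932827,  0.66996597]), array([ 0.50537977,  0.6054066 , -0.61499015]))
side (array([0.49215523, 0.8831515 , 0.6489717 ]), array([ 0.06172038, -0.81834043, -0.57171176]))
wrist (array([0.62351222, 0.06584449, 0.38330031]), array([-0.01094914, -0.24402386, -0.96982619]))
```

View pics/scene0.png

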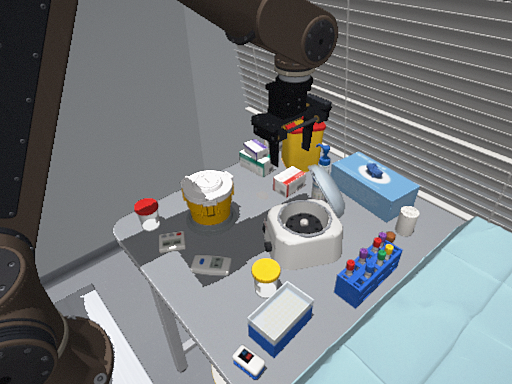

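View pics/side0.png

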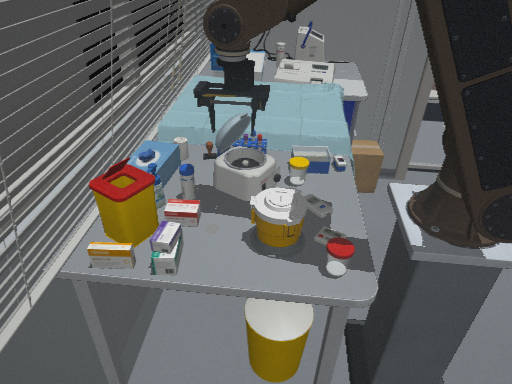

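View pics/wrist0.png

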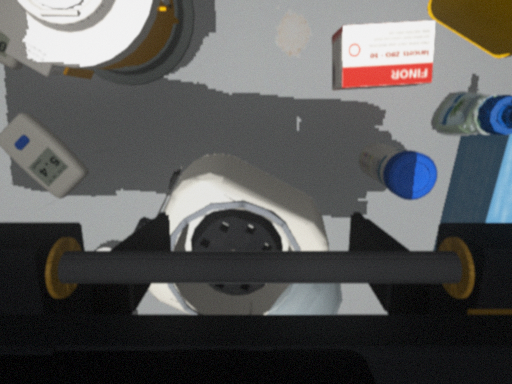

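```bash
python3 - <<'E'
from h import *
a=cv2.imread('pics/scene0.png')[150:240,160:260];b=cv2.imread('pics/side0.png')[175:265,235:335]
a=cv2.resize(a,None,fx=4,fy=4,interpolation=2);b=cv2.resize(b,None,fx=4,fy=4,interpolation=2)
cv2.imwrite('pics/z0.png',np.hstack([a,b]))
cs=calibration('scene');cd=calibration('side')
print(onz(cs,208,186,.118),onz(cd,279,207,.118))
E
```

```text
[0.4798708  0.14453621 0.118     ] [0.49032969 0.17673285 0.118     ]
```

View pics/z0.png

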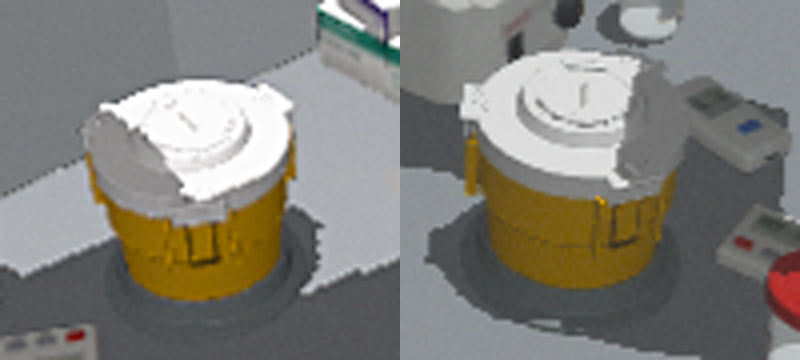

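Request:
servo_tool:
  increments:
    - [[-4,-4,-1],0]
    - [[-4,-9,-3],0]
    - [[-4,-14,-6],0]
    - [[-4,-14,-6],0]
    - [[-4,-14,-6],0]
  hand: -1
  squeeze: 20

```text
clock: 0.78
ee_pos: [0.4855, 0.06, 0.2546]
tcp_rot: [[0.0, 1.0, 0.0], [-0.0, 0.0, -1.0], [-1.0, 0.0, 0.0]]
wrist_force: [-0.9, -0.8, -0.6]
opening: 0.0506
```

```bash
python3 - <<'E'
from h import *
o=get_obs();print(o['clock'],o['ee_pos'],o['opening'],o['tcp_rot'].round(3),o['wrist_force'])
c=calibration('wrist');im=snap('wrist','w1.png')
print(c)
E
```

```text
0.775 [0.48546119 0.05997909 0.25461401] 0.050648080949782244 [[ 0.  1.  0.]
 [-0.  0. -1.]
 [-1.  0.  0.]] [-0.85967057 -0.77047338 -0.59463543]
{'fx': 340.41739347351137, 'fy': 340.41739347351137, 'cx': 259.494497715251, 'cy': 188.19416041084722, 'rvec': array([-2.90616846e+00, -1.03004971e-03, -4.46669198e-04]), 'tvec': array([-0.48414411,  0.02318317,  0.44118153])}
```

View pics/w1.png

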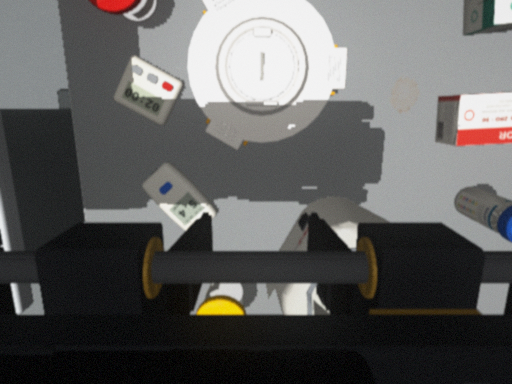

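```bash
python3 - <<'E'
from h import *
a=cv2.imread('pics/w1.png')[0:150,175:360];
cv2.imwrite('pics/z1.png',cv2.resize(a,None,fx=4,fy=4,interpolation=2))
E
```

```text
(no output)
```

View pics/z1.png

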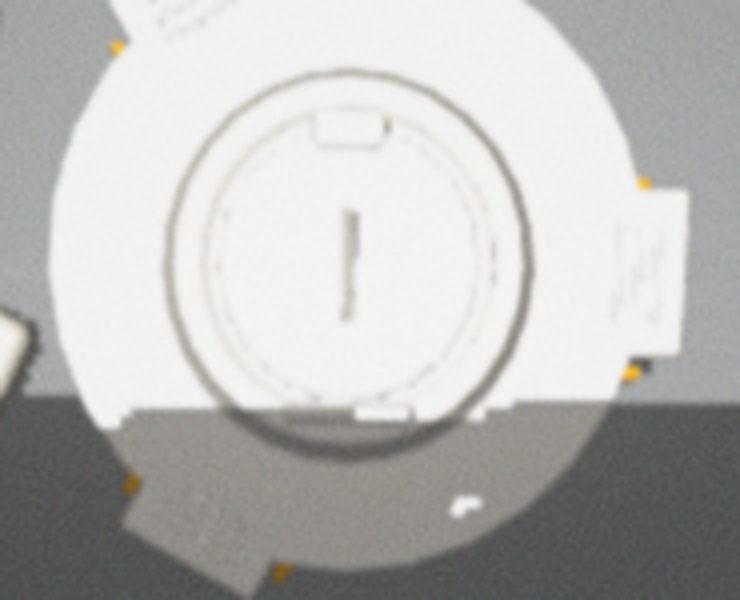

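```bash
python3 - <<'E'
from h import *
c=dict(fx=340.41739,fy=340.41739,cx=259.4945,cy=188.19416,rvec=[-2.90616846e+00,-1.03004971e-03,-4.46669198e-04],tvec=[-0.48414411,0.02318317,0.44118153])
z=lambda u,v:onz(c,175+(u+.5)/4-.5,(v+.5)/4-.5,.118)[:2]
r=[z(689,190),z(681,355)];l=[z(122,523),z(250,598)]
print(r,l,np.linalg.norm(r[0]-r[1]),np.linalg.norm(l[0]-l[1]))
# rim points
P=np.array([z(*p) for p in [(48,265),(60,350),(105,420),(78,130),(350,571),(430,562),(520,505),(575,450),(580,60),(610,110),(57,200),(630,160)]])
A=np.c_[2*P,np.ones(len(P))];s=np.linalg.lstsq(A,(P**2).sum(1),rcond=None)[0];print('circ',s[:2],np.sqrt(s[2]+s[0]**2+s[1]**2))
C=s[:2]
mr=(r[0]+r[1])/2;ml=(l[0]+l[1])/2
for m in(mr,ml):
  d=m-C;print(np.linalg.norm(d),np.degrees(np.arctan2(d[1],d[0])))
for e in (r,l):
  d=e[1]-e[0];print(np.degrees(np.arctan2(d[1],d[0])))
E
```

```text
[array([0.55739546, 0.17439501]), array([0.55768761, 0.1411013 ])] [array([0.43579676, 0.10520351]), array([0.46394819, 0.08857229])] 0.033294997532410116 0.0326970976680791
circ [0.48566665 0.15809517] 0.06293604347255528
0.0718757253718277 -0.276621920721472
0.07090523702356298 -120.3192067836477
-89.4972493507168
-30.573624398285734
```

Request:
servo_tool:
  increments:
    - [[0,3.1,-4.9],0]
    - [[2,6.2,-9.8],0]
    - [[7,6.2,-9.8],0]
    - [[11.0,6.2,-9.8],0]
    - [[11.0,6.2,-9.8],0]
    - [[11.0,6.2,-9.8],0]
  hand: -1

```text
clock: 1.58
ee_pos: [0.5489, 0.1575, 0.1454]
tcp_rot: [[0.001, 1.0, -0.001], [0.0, -0.001, -1.0], [-1.0, 0.001, -0.0]]
wrist_force: [0.6, 0.3, -0.1]
opening: 0.0005
```

```bash
python3 - <<'E'
from h import *
o=get_obs();print(o['clock'],o['ee_pos'],o['opening'],o['wrist_force'])
a=snap('scene','s2.png')[130:240,150:270];b=snap('side','d2.png')[155:265,225:345]
cv2.imwrite('pics/z2.png',cv2.resize(np.hstack([a,b])[:,:,::-1],None,fx=3.3,fy=3.3,interpolation=2))
E
```

```text
1.575 [0.54888569 0.15747274 0.14540754] 0.0005064223497514887 [ 0.64390557  0.32300283 -0.09695113]
```

View pics/z2.png

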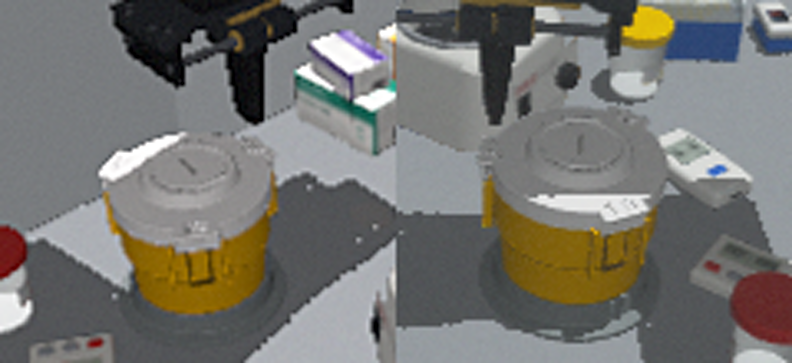

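The shut fingertips hang over the far ear, at about (255,110) in the left half and (495,120) in the right. Now I'll descend slowly.

Request:
servo_tool:
  increments:
    - [[1.2,-0.1,0],0]
    - [[2.2,-0.1,0],0]
    - [[2.5,-0.1,0],0]
    - [[2.6,-0.1,0],0]
    - [[2.7,-0.1,0],0]
    - [[2.8,-0.1,0],0]

```text
clock: 2.42
ee_pos: [0.5479, 0.1576, 0.1181]
tcp_rot: [[0.003, 1.0, -0.001], [0.0, -0.001, -1.0], [-1.0, 0.003, -0.0]]
wrist_force: [0.3, -0.8, 0.8]
opening: 0.0003
```

Request:
servo_tool:
  increments:
    - [[0.1,0,0],0]
    - [[0.2,0,0],0]
    - [[0.2,0,0],0]

```text
clock: 2.8
ee_pos: [0.5484, 0.1577, 0.1165]
tcp_rot: [[0.004, 1.0, -0.001], [0.001, -0.001, -1.0], [-1.0, 0.004, -0.001]]
wrist_force: [1.4, -0.1, 3.9]
opening: 0.0003
```

Request:
servo_tool:
  increments:
    - [[0.1,0,0],0]
    - [[0.2,0,0],0]
    - [[0.2,0,0],0]

```text
clock: 3.18
ee_pos: [0.5493, 0.1578, 0.1152]
tcp_rot: [[0.006, 1.0, -0.001], [0.001, -0.001, -1.0], [-1.0, 0.006, -0.001]]
wrist_force: [2.2, 0.2, 7.0]
opening: 0.0007
```

Request:
servo_tool:
  increments:
    - [[0.1,0,0],0]
    - [[0.2,0,0],0]
    - [[0.2,0,0],0]

```text
clock: 3.55
ee_pos: [0.5488, 0.1577, 0.1127]
tcp_rot: [[0.005, 1.0, -0.001], [0.001, -0.001, -1.0], [-1.0, 0.005, -0.001]]
wrist_force: [0.8, -0.2, 0.2]
opening: 0.0002
```

Request:
servo_tool:
  increments:
    - [[0.1,0,0],0]
    - [[0.2,0,0],0]
    - [[0.2,0,0],0]

```text
clock: 3.92
ee_pos: [0.5487, 0.1577, 0.1105]
tcp_rot: [[0.005, 1.0, -0.001], [0.001, -0.001, -1.0], [-1.0, 0.005, -0.001]]
wrist_force: [-0.0, 0.1, -0.3]
opening: 0.0008
```

Request:
servo_tool:
  increments:
    - [[0.1,0,0],0]
    - [[0.2,0,0],0]
    - [[0.2,0,0],0]

```text
clock: 4.3
ee_pos: [0.5489, 0.1577, 0.109]
tcp_rot: [[0.005, 1.0, -0.001], [0.001, -0.001, -1.0], [-1.0, 0.005, -0.001]]
wrist_force: [-2.0, -0.7, 5.7]
opening: 0.0003
```

Request:
servo_tool:
  increments:
    - [[0.1,0,0],0]
    - [[0.15,0,0],0]
    - [[0.15,0,0],0]

```text
clock: 4.68
ee_pos: [0.549, 0.1578, 0.1087]
tcp_rot: [[0.006, 1.0, -0.0], [0.001, -0.0, -1.0], [-1.0, 0.006, -0.001]]
wrist_force: [-3.2, -1.0, 13.5]
opening: 0.0005
```

Request:
servo_tool:
  increments:
    - [[-2,0,0],0]
    - [[-4.5,0,0],0]
    - [[-4.5,-5,-2.7],0]
    - [[-4.5,-9.4,-5.4],0]
    - [[-4.5,-9.4,-5.4],0]
    - [[-3,-9.4,-5.4],0]
    - [[-2.3,-9.4,-5.4],0]
    - [[-2,-9.4,-5.4],0]

```text
clock: 5.68
ee_pos: [0.4552, 0.2113, 0.1271]
tcp_rot: [[0.005, 1.0, -0.002], [0.0, -0.002, -1.0], [-1.0, 0.005, -0.0]]
wrist_force: [0.9, -0.1, 0.2]
opening: 0.0004
```

```bash
python3 - <<'E'
from h import *
o=get_obs();print(o['clock'],o['ee_pos'],o['opening'],o['wrist_force'])
a=snap('scene','s3.png')[130:240,150:270];b=snap('side','d3.png')[155:265,225:345]
cv2.imwrite('pics/z3.png',cv2.resize(np.hstack([a,b])[:,:,::-1],None,fx=3.3,fy=3.3,interpolation=2))
E
```

```text
5.675 [0.45517575 0.21128261 0.12708622] 0.0004496188065188886 [ 0.92881721 -0.11502795  0.24417225]
```

View pics/z3.png

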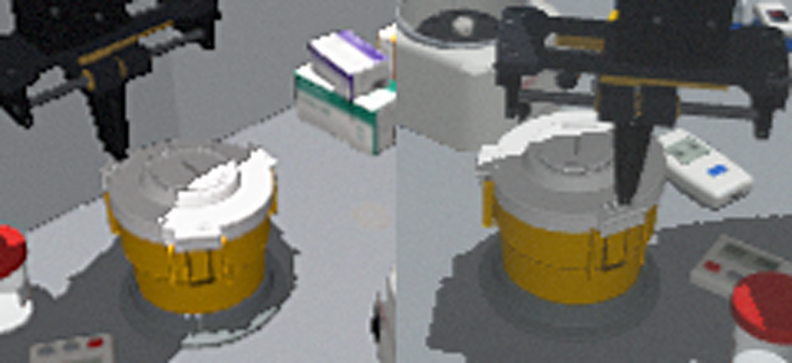

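The fingertips are over the left-rear ear, at about (120,155) on the left and (623,200) on the right. Pressing it next.

Request:
servo_tool:
  increments:
    - [[0.3,0,0],0]
    - [[0.6,0,0],0]
    - [[0.7,0,0],0]
    - [[0.8,0,0],0]
    - [[0.9,0,0],0]

```text
clock: 6.4
ee_pos: [0.4552, 0.2115, 0.1186]
tcp_rot: [[0.005, 1.0, -0.001], [0.001, -0.001, -1.0], [-1.0, 0.005, -0.001]]
wrist_force: [0.3, -0.3, -0.2]
opening: 0.0003
```

Request:
servo_tool:
  increments:
    - [[0.1,0,0],0]
    - [[0.2,0,0],0]
    - [[0.2,0,0],0]

```text
clock: 6.78
ee_pos: [0.4552, 0.2117, 0.1169]
tcp_rot: [[0.006, 1.0, -0.001], [0.001, -0.001, -1.0], [-1.0, 0.006, -0.001]]
wrist_force: [-1.3, 2.2, 4.3]
opening: 0.0006
```

Request:
servo_tool:
  increments:
    - [[0.1,0,0],0]
    - [[0.2,0,0],0]
    - [[0.2,0,0],0]

```text
clock: 7.15
ee_pos: [0.4553, 0.2121, 0.1156]
tcp_rot: [[0.007, 1.0, -0.001], [0.002, -0.001, -1.0], [-1.0, 0.007, -0.002]]
wrist_force: [-3.2, 2.4, 10.0]
opening: 0.0004
```

Request:
servo_tool:
  increments:
    - [[0.1,0,0],0]
    - [[0.2,0,0],0]
    - [[0.2,0,0],0]

```text
clock: 7.52
ee_pos: [0.4552, 0.212, 0.1134]
tcp_rot: [[0.006, 1.0, -0.001], [0.002, -0.001, -1.0], [-1.0, 0.006, -0.002]]
wrist_force: [-0.1, -0.9, -0.2]
opening: 0.0005
```

Request:
servo_tool:
  increments:
    - [[0.1,0,0],0]
    - [[0.2,0,0],0]
    - [[0.3,0,0],0]
    - [[0.4,0,0],0]
    - [[0.4,0,0],0]

```text
clock: 8.15
ee_pos: [0.4553, 0.212, 0.1097]
tcp_rot: [[0.007, 1.0, -0.001], [0.002, -0.001, -1.0], [-1.0, 0.007, -0.002]]
wrist_force: [-1.5, -1.7, 5.7]
opening: 0.0008
```

Request:
servo_tool:
  increments:
    - [[0.1,0,0],0]
    - [[0.15,0,0],0]
    - [[0.15,0,0],0]

```text
clock: 8.52
ee_pos: [0.4553, 0.2121, 0.1092]
tcp_rot: [[0.007, 1.0, -0.001], [0.002, -0.001, -1.0], [-1.0, 0.007, -0.002]]
wrist_force: [-4.3, -1.5, 15.0]
opening: 0.0005
```

Request:
servo_tool:
  increments:
    - [[-2,0,0],0]
    - [[-4.5,0,0],0]
    - [[-4.5,0,5.4],0]
    - [[-4.5,0,10.8],0]
    - [[-4.5,0,10.8],0]
    - [[-3,0,10.8],0]
    - [[-2.3,0,10.8],0]
    - [[-2,0,10.8],0]

```text
clock: 9.52
ee_pos: [0.4549, 0.1046, 0.1286]
tcp_rot: [[0.007, 1.0, -0.0], [0.002, -0.0, -1.0], [-1.0, 0.007, -0.002]]
wrist_force: [-0.1, -0.8, -0.5]
opening: 0.0003
```

```bash
python3 - <<'E'
from h import *
o=get_obs();print(o['clock'],o['ee_pos'],o['opening'],o['wrist_force'])
a=snap('scene','s4.png')[130:240,150:270];b=snap('side','d4.png')[155:265,225:345]
cv2.imwrite('pics/z4.png',cv2.resize(np.hstack([a,b])[:,:,::-1],None,fx=3.3,fy=3.3,interpolation=2))
E
```

```text
9.525 [0.45490145 0.10458896 0.12857901] 0.0002909731092964325 [-0.06033763 -0.76319833 -0.52014007]
```

View pics/z4.png

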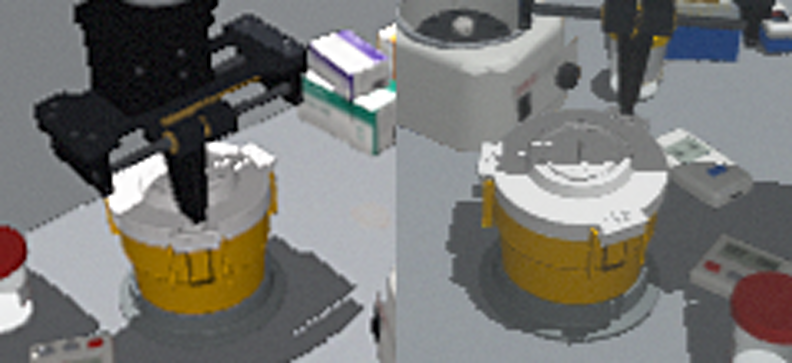

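The fingertips are over the front-right ear, at (197,215) on the left. Pressing it.

Request:
servo_tool:
  increments:
    - [[0.4,0,0],0]
    - [[0.7,0,0],0]
    - [[0.8,0,0],0]
    - [[0.9,0,0],0]
    - [[1.0,0,0],0]

```text
clock: 10.25
ee_pos: [0.4551, 0.1044, 0.1188]
tcp_rot: [[0.007, 1.0, -0.001], [0.002, -0.001, -1.0], [-1.0, 0.007, -0.002]]
wrist_force: [0.2, -0.1, -0.3]
opening: 0.0004
```

Request:
servo_tool:
  increments:
    - [[0.1,0,0],0]
    - [[0.2,0,0],0]
    - [[0.2,0,0],0]

```text
clock: 10.62
ee_pos: [0.4551, 0.1043, 0.1169]
tcp_rot: [[0.007, 1.0, -0.0], [0.002, -0.0, -1.0], [-1.0, 0.007, -0.002]]
wrist_force: [-1.0, -2.2, 3.5]
opening: 0.0004
```

Request:
servo_tool:
  increments:
    - [[0.1,0,0],0]
    - [[0.2,0,0],0]
    - [[0.2,0,0],0]

```text
clock: 11.0
ee_pos: [0.4551, 0.104, 0.1153]
tcp_rot: [[0.007, 1.0, -0.0], [0.001, -0.0, -1.0], [-1.0, 0.007, -0.001]]
wrist_force: [-2.9, -4.6, 9.5]
opening: 0.0003
```

Request:
servo_tool:
  increments:
    - [[0.1,0,0],0]
    - [[0.2,0,0],0]
    - [[0.2,0,0],0]

```text
clock: 11.38
ee_pos: [0.455, 0.1042, 0.1131]
tcp_rot: [[0.007, 1.0, -0.0], [0.001, -0.0, -1.0], [-1.0, 0.007, -0.001]]
wrist_force: [0.5, 0.6, -0.1]
opening: 0.0005
```

Request:
servo_tool:
  increments:
    - [[0.1,0,0],0]
    - [[0.2,0,0],0]
    - [[0.3,0,0],0]
    - [[0.4,0,0],0]
    - [[0.4,0,0],0]

```text
clock: 12.0
ee_pos: [0.4551, 0.1042, 0.1092]
tcp_rot: [[0.007, 1.0, -0.0], [0.001, -0.0, -1.0], [-1.0, 0.007, -0.001]]
wrist_force: [-1.0, 0.4, 4.3]
opening: 0.0007
```

Request:
servo_tool:
  increments:
    - [[0.1,0,0],0]
    - [[0.15,0,0],0]
    - [[0.15,0,0],0]

```text
clock: 12.38
ee_pos: [0.4552, 0.1042, 0.1086]
tcp_rot: [[0.008, 1.0, -0.0], [0.001, -0.0, -1.0], [-1.0, 0.008, -0.001]]
wrist_force: [-4.2, -1.0, 17.7]
opening: 0.0006
```

Request:
servo_tool:
  increments:
    - [[-3,0,0],0]
    - [[-6,0,0],0]
    - [[-12,1.5,2],0]
    - [[-14.6,3,4.4],0]
    - [[-14.6,3,4.4],0]
    - [[-14.6,3,4.4],0]

```text
clock: 13.12
ee_pos: [0.4833, 0.0602, 0.2538]
tcp_rot: [[0.006, 1.0, -0.001], [0.002, -0.001, -1.0], [-1.0, 0.006, -0.002]]
wrist_force: [0.5, -1.2, -0.1]
opening: 0.0004
```

```bash
python3 - <<'E'
from h import *
o=get_obs();print(o['clock'],o['ee_pos'],o['wrist_force'])
c=calibration('wrist');w=snap('wrist','w5.png');print(c)
a=snap('scene','s5.png')[150:240,160:260];b=snap('side','d5.png')[175:265,235:335]
cv2.imwrite('pics/z5.png',cv2.resize(np.hstack([a,b])[:,:,::-1],None,fx=4,fy=4,interpolation=2))
cv2.imwrite('pics/z5w.png',cv2.resize(w[0:150,175:360,::-1],None,fx=4,fy=4,interpolation=2))
E
```

```text
13.125 [0.48326224 0.06018052 0.25375573] [ 0.49810567 -1.19967106 -0.06072413]
{'fx': 340.41739347351137, 'fy': 340.41739347351137, 'cx': 259.494497715251, 'cy': 188.19416041084722, 'rvec': array([-2.90778035e+00,  1.56635795e-03, -9.15537652e-03]), 'tvec': array([-0.48340134,  0.02518549,  0.43762123])}
```

View pics/z5.png

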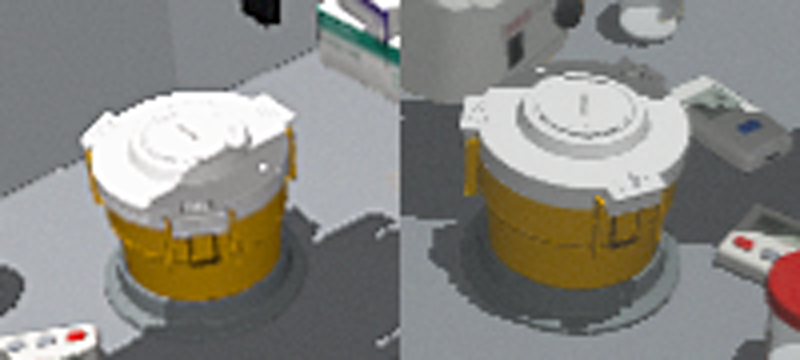

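View pics/z5w.png

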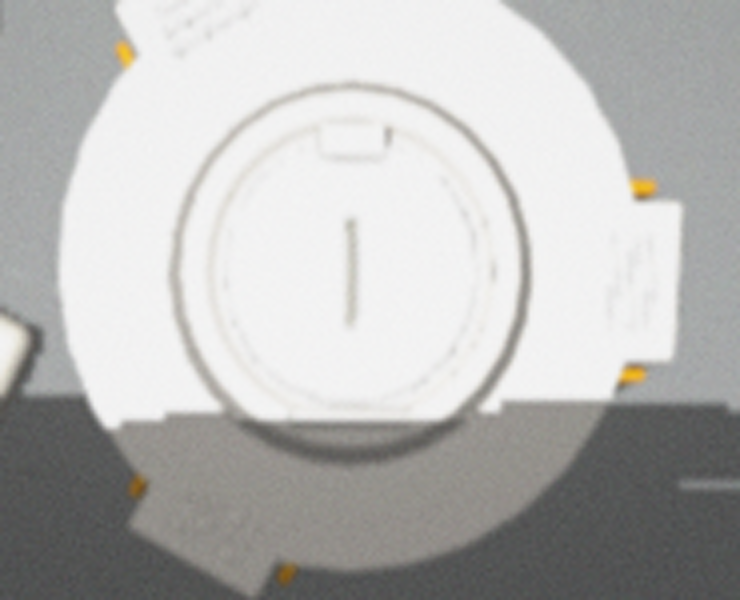

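View pics/s5.png

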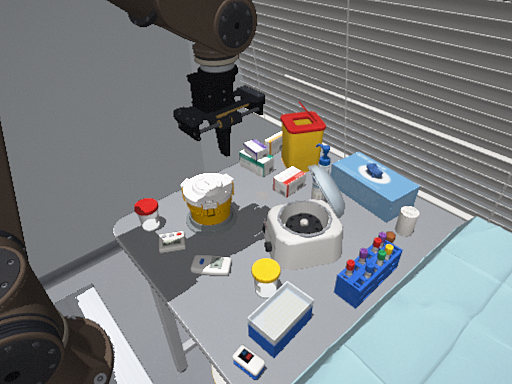

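The lid sits visibly lower, and the hooks show beside each ear. I'll lightly touch ears a and b again, to check that neither popped up when the next one was pressed.

Request:
servo_tool:
  increments:
    - [[3,3.2,-4.9],0]
    - [[6,6.5,-9.8],0]
    - [[11,6.5,-9.8],0]
    - [[13.3,6.5,-9.8],0]
    - [[14,6.5,-9.8],0]
    - [[14.2,6.5,-9.8],0]
    - [[14.2,6.5,-9.8],0]

```text
clock: 14.15
ee_pos: [0.5495, 0.1587, 0.1131]
tcp_rot: [[0.007, 1.0, 0.0], [0.002, 0.0, -1.0], [-1.0, 0.007, -0.002]]
wrist_force: [0.4, -0.8, -0.3]
opening: 0.0003
```

Request:
servo_tool:
  increments:
    - [[0.1,0,0],0]
    - [[0.2,0,0],0]
    - [[0.3,0,0],0]
    - [[0.3,0,0],0]

```text
clock: 14.65
ee_pos: [0.5494, 0.1587, 0.1101]
tcp_rot: [[0.007, 1.0, 0.0], [0.002, 0.0, -1.0], [-1.0, 0.007, -0.002]]
wrist_force: [0.3, -1.0, 0.1]
opening: 0.0004
```

Ear a is home: there is no contact down to 0.110. Next is ear b.

Request:
servo_tool:
  increments:
    - [[-2,0,0],0]
    - [[-4.5,0,0],0]
    - [[-4.5,-5,-2.7],0]
    - [[-4.5,-9.4,-5.3],0]
    - [[-4,-9.4,-5.3],0]
    - [[-1.5,-9.4,-5.3],0]
    - [[-0.5,-9.4,-5.3],0]
    - [[0,-9.4,-5.3],0]
    - [[0,-9.4,-5.3],0]

```text
clock: 15.78
ee_pos: [0.4559, 0.2115, 0.1096]
tcp_rot: [[0.007, 1.0, -0.0], [0.002, -0.0, -1.0], [-1.0, 0.007, -0.002]]
wrist_force: [0.6, -0.3, -0.2]
opening: -0.0001
```

Ear b is home too, with no contact at 0.1096. I'll move clear and hand in.

Request:
servo_tool:
  increments:
    - [[-3,0,0],0]
    - [[-8,0,0],0]
    - [[-13,0,0],0]
    - [[-15,0,0],0]
    - [[-15,0,0],0]
    - [[-15,0,0],0]

```text
clock: 16.52
ee_pos: [0.4545, 0.2111, 0.2587]
tcp_rot: [[0.006, 1.0, -0.0], [0.001, -0.0, -1.0], [-1.0, 0.006, -0.001]]
wrist_force: [-0.2, 0.3, -1.2]
opening: 0.0003
```

```bash
python3 - <<'E'
from h import *
snap('side','d6.png')
o=get_obs();print(o['clock'],o['ee_pos'],o['wrist_force'])
E
```

```text
16.575 [0.45446459 0.21109941 0.25850689] [0.42460028 0.20044347 0.56510028]
```

View pics/d6.png

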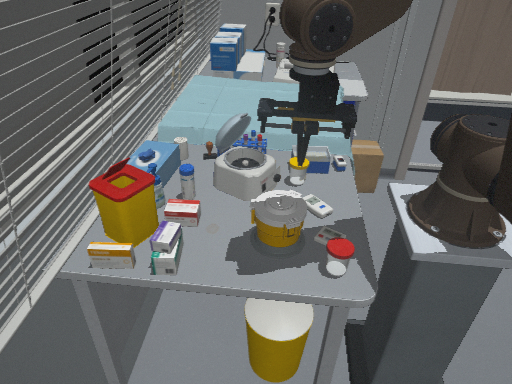

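The lid is seated at about (279,208), everything else is where it was, and the arm is clear.

```bash
python3 -c "
from bench import sign_off;print(sign_off())"
```

```text
the job is handed in; nothing more can be done
None
```

All three ears of the lid are pressed home, and I handed the job in at about 16.6 s of the 56 s allowed.

- **Pressing:** I used the shut fingertips, one ear after another: the one on the far side from the robot, then left, then right. I did not check which of these is a, b or c on the tub itself. In the readings each ear held up to 7–10 N, gave way, then stood firm at about 0.109 m, the home height. I pressed each with 13–18 N at that point to confirm it.
- **Re-check:** After the third ear, I brought the fingertips back over the first two. They reached 0.110 m without contact, so neither had come up. I did not touch the third ear again after pressing it.
- **Last pictures:** The lid sits lower and looks level. The things around it stand where they were, by eye rather than by measurement, and the arm was clear of everything. No check failed or disagreed.

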